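# Lay out the pile from the kitchen

### The job

The things for the table came from the kitchen piled on the wooden spice box: take the pile apart and lay them out. Stand the steel tumbler in the middle of the coaster, the katori in the middle of the small steel plate and the lidded dabba in the middle of the condiment tray, and set the spice box centred and lengthwise on the riser. Set everything down upright without dropping it, and do not shift the pickle jar or the green tumbler.

Things in the scene. Friction and masses are not known exactly. Their poses are not given: they have to be found in the camera images.
- tumbler: Origin at the centre of its underside, z up. Stainless steel drinking tumbler, open, 85 mm tall, slightly conical: 42 mm across the foot, 56 mm across the rim, about 52 mm at 58 mm height. At the start it stands upright inside the katori, on the katori's floor (3 mm above the katori's underside). About 90 g.
- katori: Origin at the centre of its underside, z up. Small open stainless steel bowl, 34 mm tall, 56 mm across the foot, 66 mm across the rim, wall 2.5 mm, floor 3 mm. At the start it stands on one end of the spice box's lid, 40 mm from the box's middle along the box's y axis (either end), with the tumbler in it. About 70 g.
- dabba: Origin at the centre of its underside, z up. Round lidded stainless steel container, closed, 46 mm tall, 55 mm across the body and 58 mm across the lid (the upper 14 mm), flat top. At the start it stands on the other end of the spice box's lid, 40 mm from the box's middle. About 120 g.
- spice_box: Origin at the centre of its underside, z up. Closed dark wooden spice box with brass bands and a flush sliding lid, 66 mm (its x axis) by 150 mm (its y axis), 40 mm tall, flat top. At the start it stands on the table under the other three. About 260 g.
- coaster: Origin at the centre of its underside, z up. Round cork coaster, 94 mm across, its top 6 mm above the table; fixed to the table. Place of the tumbler.
- plate: Origin at the centre of its underside, z up. Small round stainless steel plate, 168 mm across, rim 18 mm high; flat floor 144 mm across, 3 mm above the origin; fixed. Place of the katori. (The larger 260 mm thali with two bowls at the far edge of the table plays no part.)
- tray: Origin at the centre of its underside, z up. Square light wooden condiment tray, 136 mm outside, 124 mm inside, sides along its x and y axes and 18 mm high, floor 6 mm above the origin; fixed. Place of the dabba.
- riser: Origin at the centre of its underside, z up. Dark wooden table riser, a low bench on two board legs, top 90 mm (its x axis) by 180 mm (its y axis), 50 mm above the table; fixed. Place of the spice box.
- pickle_jar: Origin at the centre of its underside, z up. White ceramic pickle jar with a blue band and a dark twist cap, 62 mm across, 76 mm tall, full, loose; stands among the places and must stay.
- green_tumbler: Origin at the centre of its underside, z up. Green plastic tumbler, empty, loose, 64 mm across the rim, 50 mm across the foot, 95 mm tall; stands among the places and must stay. On the other (+y) side of the pile a spoon lies flat on the table, under 10 mm high; all else on the table stands beyond the far places or at the sides.
Things that resemble listed ones, but are neither listed nor needed, are in the scene too. What is shaped like the plate but red or turquoise is not meant.

How it is judged:
By the outcome, as a careful person would: the job done as asked, in the order asked, and still so for the second after the job is handed in, with the robot touching nothing.
It also fails if it takes over 115 s, if anything falls off the work surface, if the arm or the gripper's body presses on something with over 40 N, if the wrist force passes 120 N, or if a joint passes its speed limit or range.

### The arm

A 6-joint arm with a two-finger parallel gripper is mounted at the origin on the work surface. World frame = base frame: x ahead of the robot, y to its left, z up, the work surface at z = 0. Lengths are in mm, angles in rad, forces in N, time in s.
With the tool pointing down it reaches from about 350 to 925 mm from the base axis. Payload 6.4 kg.
Tool frame: the origin (TCP) lies midway between the tips of the shut fingers; the grasp point (between the pads) lies 19 mm behind it; z points along the fingers, y is the line along which they close (so a half turn about z gives the same grasp; the last joint's range is limited). The gripper opens to 85 mm and grips with 20 to 120 N. Pads are 22 mm wide; open, the fingers measure 114 mm over their backs; the gripper's body (76 mm by 85 mm) begins 54 mm behind the grasp point. The pads swing forward as they close: fully open they stand 13 mm farther back than shut.
Start: joints at [1.005, 0.245, 1.558, -0, 1.339, -0.174], TCP at [248.202, 600.757, 231.29] pointing down, gripper open.
Joint ranges: [-3.13, 3.13], [-1.02, 2.26], [0.13, 2.54], [-0.95, 4.09], [0.21, 2.88], [-2.74, 2.74]. Speed limits (rad/s): [2.57, 2.57, 3.14, 3.14, 3.14, 3.14].

### API

Orientations are given as a unit quaternion [w, x, y, z].
In Python, from rig import env gives the robot as it stands. The module is installed in compiled form; this text tells all that it offers.
- The arm moves only by the tool jog_arm, never from a script. Its argument "deltas" is a list of rows, each a list of 7 numbers: the turn, a rotation vector about the tool's x, y, z as a fraction of full scale, then the shift along the tool's x, y, z as a fraction of full scale, then the opening, from 0 (shut) to 1 (fully open). In form: [[rx, ry, rz, tx, ty, tz, hand], ...]. A call has exactly 8 rows; each row shifts and turns the commanded pose from where the row before left it, along the tool's axes as they then stand; what a row does not reach is not made up. Full scale, the value 1, is 0.3 m for a shift and 30 degrees for a turn. A row lasts 1/12 s, in which the tool goes at most 41.7 mm and 7.16 degrees, less where a joint would pass 70% of its speed; a pose out of reach is approached as far as the arm can. A call with a number of a shift or a turn outside -1 to 1 is refused whole. A call with a gripper value outside its range is refused whole. The fingers move at their own pace and stop on an object; "grip_force" is the grip in N (left out, the last holds). Time passes only in rows, so rows that do not move let the fingers close, or fill a call up. It gives the time, the measured TCP pose, the force, the opening and the grip force at its end, in the units of the state.
- env.observe(): the state, without advancing time (a new reading comes with each control period).
- env.camera(name): name is "scene" or "top"; returns a dict with "color" (384x512x3 uint8, red, green, blue), "range_z" (384x512 float32, mm along the optical axis (not along the pixel's ray), 0 where there is no reading), "camera_matrix" (3x3 intrinsics, pixels), "camera_from_world" (4x4, takes a point from world to camera coordinates). Camera axes: x right, y down, z forward; pixel columns grow to the right and rows downward; lengths in mm; the calibration is good to about 2 mm. A picture is of the moment at which its call begins.
- env.job_done(): hands the job in; it is judged then, once.
The state is a dict: "time": time; "joints": joint angles; "joint_velocities": joint speeds; "effort": joint torques, N m; "tool_pos": TCP position; "eef_rot": TCP orientation; "wrist_force": force on the tool from outside, world axes, zero at the start; "moment": the same for the moment, N m; "grip_width": finger opening in mm; "gripper_force": force on a finger pad.
Only numpy, scipy, OpenCV 4.12 (cv2) and the standard library are available. Lean on these libraries where they do the work, as an engineer would, in place of code of your own. Each camera call takes 0.05 s, during which the arm holds its last target. There are 200 camera calls.

## Working session

There is one attempt and no reset: what is moved stays moved. The work goes in short steps, Python scripts to look and compute and a tool call to move; the robot and the scene stay as the last step left them, time stands still between calls to the robot, and variables do not carry over. Pictures are saved under pics/ and viewed, at most 14 in all, crops included, and the job is handed in when it is done.

Besides the shell and the picture viewer there is one more tool, called after "Request:" as a command line: name --pt "numbers of a row" for each row, then --argument value for the rest. jog_arm: Moves the arm, as the interface text tells. Shift numbers are shares of 0.3 m and turn numbers shares of 30 degrees, none past 1 either way. Its arguments: {"type":"object","properties":{"deltas":{"type":"array","items":{"type":"array","items":{"type":"number"}}},"grip_force":{"type":"number"}},"required":["deltas"]}

```bash
mkdir -p pics; cat > h.py <<'E'
import numpy as np, cv2
from rig import env
def cam(n):
    c=env.camera(n); K=np.array(c["camera_matrix"]);T=np.array(c["camera_from_world"])
    Z=c["range_z"]; v,u=np.mgrid[:384,:512]
    P=np.stack([(u-K[0,2])/K[0,0]*Z,(v-K[1,2])/K[1,1]*Z,Z],-1)
    W=(P-T[:3,3])@T[:3,:3]
    W[Z==0]=np.nan
    return c["color"],W,K,T
def ray(K,T,u,v,z):
    d=T[:3,:3].T@np.array([(u-K[0,2])/K[0,0],(v-K[1,2])/K[1,1],1]); o=-T[:3,:3].T@T[:3,3]
    return o+d*(z-o[2])/d[2]
E
python3 - <<'E'
from h import *
for n in("top","scene"):
    C,W,K,T=cam(n); cv2.imwrite(f"pics/{n}0.png",cv2.resize(C[:,:,::-1],(800,600),interpolation=cv2.INTER_CUBIC))
    np.savez(f"{n}0.npz",C=C,W=W,K=K,T=T)
    print(n,-T[:3,:3].T@T[:3,3],T[:3,:3].round(3).tolist(),K.tolist())
print(env.observe())
E
```

```text
top [ 339.17707362  -52.34274244 1496.12685732] [[-0.009, -1.0, -0.017], [-0.994, 0.011, -0.106], [0.106, 0.016, -0.994]] [[418.9025030238683, 0.0, 257.30684351178746], [0.0, 418.9025030238683, 183.94856374588196], [0.0, 0.0, 1.0]]
scene [1276.17605354  -34.97220919  639.74510447] [[0.013, 1.0, -0.011], [0.616, -0.017, -0.788], [-0.788, 0.004, -0.616]] [[350.20179136294524, 0.0, 256.0103140450552], [0.0, 350.20179136294524, 192.8561214077454], [0.0, 0.0, 1.0]]
{'time': 0.1, 'joints': array([ 1.00489075e+00,  2.45746166e-01,  1.55891169e+00,  2.04680852e-05,
        1.33869004e+00, -1.74107807e-01]), 'joint_velocities': array([-0.00161914, -0.00187086, -0.00410152, -0.00162726,  0.00176879,
       -0.00050469]), 'effort': array([-8.80278617e-05, -4.30676043e+01, -3.27125859e+01, -1.68944557e-04,
        2.83540467e-03, -9.56173125e-06]), 'tool_pos': array([247.92205319, 600.31454125, 230.27874956]), 'eef_rot': array([-3.26651636e-04,  1.94650546e-01,  9.80872262e-01, -8.14630181e-04]), 'wrist_force': array([-0.17059586, -0.45652456,  0.12662462]), 'moment': array([ 0.03747346, -0.02866947,  0.00387662]), 'gripper_force': 0.0, 'grip_width': 85.39036217681739}
```

View pics/top0.png

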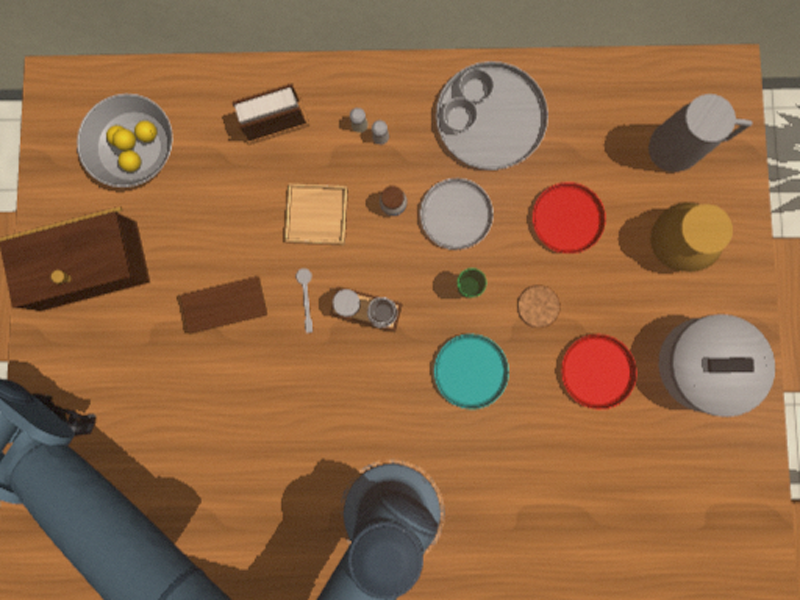

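View pics/scene0.png

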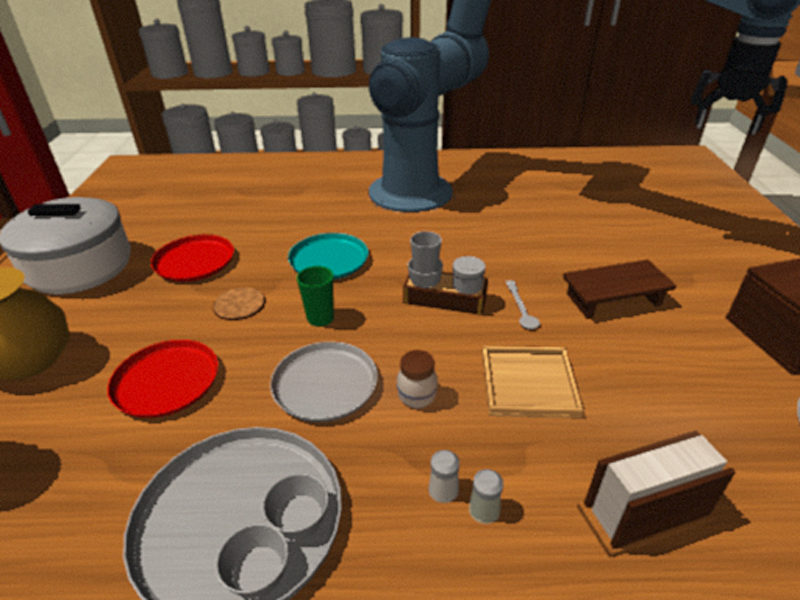

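The top view (800×600) shows:

| Thing | Pixel |
|---|---|
| riser | (222,305) |
| tray | (316,214) |
| plate | (456,214) |
| coaster | (539,306) |
| spice box | (366,309) |
| tumbler in katori | (382,311) |
| dabba | (347,303) |
| jar | (392,200) |
| green tumbler | (470,283) |

The scene view confirms the tumbler stands in the katori, towards −y.

```bash
cat > m.py <<'E'
from h import *
def meas(name,cl,W,c,r,z0,z1,rect=False):
    P=W.reshape(-1,3); m=(np.hypot(P[:,0]-c[0],P[:,1]-c[1])<r)&(P[:,2]>z0)&(P[:,2]<z1)
    p=P[m].astype(np.float32)
    if len(p)<8: print(name,cl,"few",len(p)); return
    if rect:
        (x,y),s,a=cv2.minAreaRect(p[:,:2].copy()); print(name,cl,np.round([x,y,*s,a],1),"z",np.median(p[:,2]).round(1),len(p))
    else:
        (x,y),R=cv2.minEnclosingCircle(p[:,:2].copy()); A=np.c_[p[:,:2],np.ones(len(p))]
        print(name,cl,np.round([x,y,2*R],1),"med",np.median(p,0).round(1),len(p))
E
python3 - <<'E'
from m import *
D={n:np.load(n+"0.npz") for n in("top","scene")}
K,T=D["top"]["K"],D["top"]["T"]
g=lambda u,v,z:ray(K,T,u/1.5625,v/1.5625,z)
it=dict(riser=(222,305,50,120,42,60,1),tray=(316,214,18,100,10,26,1),plate=(456,214,18,105,9,26,0),coaster=(539,306,6,60,3,12,0),
 box=(366,309,40,100,34,46,1),tumbler=(382,311,125,45,112,140,0),katori=(382,311,74,45,66,80,0),dabba=(347,303,86,40,80,94,0),jar=(392,200,70,45,66,85,0),green=(470,283,95,50,85,105,0),spoon=(305,300,5,90,4,15,1))
for k,(u,v,z,r,a,b,q) in it.items():
    c=g(u,v,z); print(k,c[:2].round(0))
    for n in D: meas(k,n,D[n]["W"],c,r,a,b,q)
for n in D:
    P=D[n]["W"].reshape(-1,3);m=(abs(P[:,0]-350)<30)&(abs(P[:,1]+150)<150);print(n,"table z",np.nanmedian(P[m,2]))
# coaster by colour
C=D["top"]["C"];
for n in D:
    C=D[n]["C"].astype(int);W=D[n]["W"];c=g(539,306,6)
    near=np.hypot(W[:,:,0]-c[0],W[:,:,1]-c[1])<85
    m=near&(C[:,:,0]-C[:,:,2]<75)
    print(n,C[near][::60].tolist()[:12])
    cs=max(cv2.findContours(m.astype(np.uint8),0,1)[0],key=cv2.contourArea)
    q=np.array([ray(D[n]["K"],D[n]["T"],*x[0],6)[:2] for x in cs],np.float32)
    print(n,cv2.minEnclosingCircle(q),cv2.fitEllipse(q))
E
```

```text
riser [459. 372.]
riser top [462.  370.5  90.5 180.8  13.3] z 52.3 1325
riser scene [463.9 372.5  92.  181.9  13.1] z 50.7 1299
tray [670. 168.]
tray top [663.7 167.9 182.4 156.4  87.4] z 13.7 613
tray scene [673.7 170.3 136.4 139.7  86.9] z 17.3 672
plate [ 665. -154.]
plate top [ 662.5 -153.8  204.4] med [ 674.7 -160.3   12.2] 473
plate scene [ 668.7 -153.3  170.1] med [ 631.2 -157.8   15.5] 518
coaster [ 453. -339.]
coaster top [ 452.5 -339.3  119.7] med [ 454.8 -337.6    7.2] 591
coaster scene [ 458.4 -339.3  101.9] med [ 460.3 -335.4    6.2] 513
box [447.  52.]
box top [450.7  54.4 150.4  66.3  74.8] z 41.9 287
box scene [452.6  54.8 151.1  68.4  75.8] z 40.4 403
tumbler [437.  12.]
tumbler top [440.   15.1  54.9] med [450.2  17.4 127. ] 60
tumbler scene [440.9  15.3  60.3] med [440.1  16.8 121.2] 206
katori [440.  15.]
katori top [440.   15.3  64.9] med [435.3  11.4  75.2] 54
katori scene [442.6  16.4  65.2] med [461.   14.9  72.2] 131
dabba [457.  90.]
dabba top [461.1  92.5  57.3] med [460.4  93.   88. ] 219
dabba scene [461.3  92.2  60.6] med [467.9  93.2  86.6] 216
jar [688
[... 501 characters left out ...]
171, 112, 62], [177, 116, 65], [173, 113, 64], [176, 115, 64], [158, 107, 68], [171, 110, 63], [163, 115, 73], [169, 110, 64], [171, 112, 64], [162, 112, 72], [154, 99, 61]]
top ((445.4129638671875, -305.59893798828125), 33.09960174560547) ((448.4158020019531, -315.20550537109375), (50.58273696899414, 72.72547149658203), 103.28495025634766)
scene [[162, 96, 31], [156, 91, 35], [164, 97, 41], [164, 99, 43], [144, 84, 36], [161, 98, 40], [190, 124, 71], [168, 108, 60], [183, 121, 68], [191, 127, 71], [197, 120, 47], [190, 118, 49]]
scene ((476.18194580078125, -321.5346374511719), 41.98610305786133) ((463.919921875, -332.5257873535156), (84.10832977294922, 91.68444061279297), 40.75261688232422)
```

Request:
jog_arm --pt "0 0 0.229 0 0 0 1" --pt "0 0 0.229 0 0 0 1" --pt "0 0 0.229 0 0 0 1" --pt "0 0 0.229 0 0 0 1" --pt "0 0 0.229 0 0 0 1" --pt "0 0 0.229 0 0 0 1" --pt "0 0 0.229 0 0 0 1" --pt "0 0 0.229 0 0 0 1" --grip_force 40

```text
time: 0.77
tool_pos: [248.0, 600.4, 230.6]
eef_rot: [0.0, 0.628, 0.779, -0.001]
wrist_force: [0.8, 0.6, -0.2]
grip_width: 85.4
gripper_force: 0.0
```

Request:
jog_arm --pt "0 0 0.229 0 0 0 1" --pt "0 0 0.229 0 0 0 1" --pt "0 0 0.229 0 0 0 1" --pt "0 0 0.229 0 0 0 1" --pt "0 0 0 -0.1 0.065 0 1" --pt "0 0 0 -0.1 0.065 0 1" --pt "0 0 0 -0.1 0.065 0 1" --pt "0 0 0 -0.1 0.065 0 1"

```text
time: 1.43
tool_pos: [292.6, 463.1, 230.6]
eef_rot: [0.0, 0.793, 0.61, -0.001]
wrist_force: [0.7, -0.1, 0.4]
grip_width: 85.3
gripper_force: 0.0
```

Request:
jog_arm --pt "0 0 0 -0.1 0.065 0 1" --pt "0 0 0 -0.1 0.065 0 1" --pt "0 0 0 -0.1 0.065 0 1" --pt "0 0 0 -0.1 0.065 0 1" --pt "0 0 0 -0.1 0.065 0 1" --pt "0 0 0 -0.1 0.065 0 1" --pt "0 0 0 -0.1 0.065 0 1" --pt "0 0 0 0 0 0 1"

```text
time: 2.1
tool_pos: [372.1, 222.4, 231.0]
eef_rot: [0.001, 0.795, 0.607, -0.0]
wrist_force: [-0.4, 0.6, -0.9]
grip_width: 85.7
gripper_force: 0.0
```

```bash
cat > go.py <<'E'
import sys
from h import *
from scipy.spatial.transform import Rotation as R
# go.py x y z [yaw of tool y in deg]: total shift in tool axes (after the turn), as fractions of full scale
def go(x,y,z,yaw=None):
    o=env.observe(); q=np.array(o["eef_rot"]); M=R.from_quat(q[[1,2,3,0]]).as_matrix(); p=np.array(o["tool_pos"])
    cy=np.degrees(np.arctan2(M[1,1],M[0,1])); t=0
    if yaw is not None: t=(cy-yaw+90)%180-90; M=M@R.from_rotvec([0,0,np.radians(t)]).as_matrix()
    rv=R.from_matrix(M.T@ R.from_euler('z',0).as_matrix()).as_rotvec()
    print("t",round(o["time"],2),"pos",p.round(1),"yaw",cy.round(2),"tilt",np.degrees(np.arccos(-M[2,2])).round(2),"grip",round(o["grip_width"],1),round(o["gripper_force"],1),"F",np.array(o["wrist_force"]).round(1),"j6",o["joints"][5].round(2))
    print("turn",round(t/30,4),"shift",((M.T@(np.array([x,y,z])-p))/300).round(4))
if __name__=="__main__":
    go(*map(float,sys.argv[1:]))
E
python3 go.py 440.5 15.3 200 -14.9
cat > fit.py <<'E'
from h import *
D={n:np.load(n+"0.npz") for n in("top","scene")}
for n in D:
    C=D[n]["C"];W=D[n]["W"];K,T=D[n]["K"],D[n]["T"]
    hsv=cv2.cvtColor(C,cv2.COLOR_RGB2HSV).astype(int)
    x,y=W[:,:,0],W[:,:,1]
    for nm,c,r,z in(("plate",(668,-153),100,18),("coaster",(457,-339),75,6),("tray",(673,170),110,18)):
        near=np.hypot(x-c[0],y-c[1])<r
        out=np.hypot(x-c[0],y-c[1]);ring=(out>r*0.93)&near
        s=np.median(hsv[ring],0);i=np.median(hsv[out<r*.4],0);print(n,nm,"ring",s,"in",i,end=" ")
        m=near&(np.linalg.norm(hsv[:,:,1:]-i[1:],axis=2)<np.linalg.norm(hsv[:,:,1:]-s[1:],axis=2))
        m=cv2.morphologyEx(m.astype(np.uint8),cv2.MORPH_OPEN,np.ones((3,3)))
        cs=max(cv2.findContours(m,0,1)[0],key=cv2.contourArea)
        q=cv2.convexHull(np.array([ray(K,T,*p[0],z)[:2] for p in cs],np.float32))
        print(np.round(cv2.minEnclosingCircle(q)[0],1),np.round(cv2.minEnclosingCircle(q)[1]*2,1),[np.round(a,1) for a in (cv2.minAreaRect(q) if nm=="tray" else cv2.fitEllipse(q))])
E
python3 fit.py
```

```text
t 2.1 pos [372.1 222.4 231. ] yaw -15.27 tilt 0.11 grip 85.7 0.0 F [-0.4  0.6 -0.9] j6 0.54
turn -0.0122 shift [-0.6083  0.3979  0.1047]
top plate ring [ 13. 155. 170.] in [ 13.  24. 173.] [ 667.9 -153.2] 169.0 [array([ 668. , -153.6]), array([165.9, 167.6]), np.float64(14.3)]
top coaster ring [ 14. 161. 168.] in [ 13. 140. 173.] [ 453.4 -336.6] 93.1 [array([ 453.5, -337.2]), array([89.9, 90.9]), np.float64(103.8)]
top tray ring [ 14. 161. 169.] in [ 16. 132. 218.] [669.5 171.7] 164.2 [array([668.6, 173.8]), array([125.1, 124.2]), np.float64(86.5)]
scene plate ring [ 14. 188. 174.] in [ 14.  22. 170.] [ 672.3 -153. ] 172.7 [array([ 671.8, -153.3]), array([166.2, 171.3]), np.float64(99.6)]
scene coaster ring [ 14. 192. 173.] in [ 14. 164. 176.] [ 457.7 -336.3] 96.0 [array([ 457.4, -337.4]), array([90.8, 93. ]), np.float64(123.7)]
scene tray ring [ 14. 189. 172.] in [ 17. 153. 218.] [677.2 174.4] 176.7 [array([678.4, 173.8]), array([126.6, 126.8]), np.float64(87.2)]
```

Request:
jog_arm --pt "0 0 -0.012 -0.1014 0.0663 0.0175 1" --pt "0 0 0 -0.1014 0.0663 0.0175 1" --pt "0 0 0 -0.1014 0.0663 0.0175 1" --pt "0 0 0 -0.1014 0.0663 0.0175 1" --pt "0 0 0 -0.1014 0.0663 0.0175 1" --pt "0 0 0 -0.1014 0.0663 0.0175 1" --pt "0 0 0 0 0 0 1" --pt "0 0 0 0 0 0 1"

```text
time: 2.77
tool_pos: [440.1, 19.0, 199.2]
eef_rot: [-0.001, 0.792, 0.611, -0.0]
wrist_force: [0.5, 0.0, 0.1]
grip_width: 85.3
gripper_force: 0.0
```

```bash
python3 go.py 440.8 15.5 80 -14.9
```

```text
t 2.77 pos [440.1  19.  199.2] yaw -14.72 tilt 0.1 grip 85.3 0.0 F [0.5 0.  0.1] j6 0.04
turn 0.006 shift [-0.0109  0.0058  0.3972]
```

Request:
jog_arm --pt "0 0 0 -0.0109 0.0058 0.06 1" --pt "0 0 0 0 0 0.085 1" --pt "0 0 0 0 0 0.085 1" --pt "0 0 0 0 0 0.085 1" --pt "0 0 0 0 0 0.06 1" --pt "0 0 0 0 0 0.022 1" --pt "0 0 0 0 0 0 1" --pt "0 0 0 0 0 0 1"

```text
time: 3.43
tool_pos: [441.4, 17.1, 81.3]
eef_rot: [0.0, 0.79, 0.613, 0.0]
wrist_force: [-0.8, 0.3, 0.3]
grip_width: 85.2
gripper_force: 0.0
```

Request:
jog_arm --pt "0 0 0 0 0 0 0.5" --pt "0 0 0 0 0 0 0.5" --pt "0 0 0 0 0 0 0.5" --pt "0 0 0 0 0 0 0.5" --pt "0 0 0 0 0 0 0.4" --pt "0 0 0 0 0 0 0.4" --pt "0 0 0 0 0 0 0.4" --pt "0 0 0 0 0 0 0.4" --grip_force 30

```text
time: 4.1
tool_pos: [442.1, 16.2, 82.1]
eef_rot: [0.001, 0.791, 0.612, 0.001]
wrist_force: [-1.9, 0.7, 6.8]
grip_width: 52.7
gripper_force: 30.3
```

```bash
python3 go.py 440.8 15.5 200 -14.9;  python3 - <<'E'
from h import *
a=[]
for n in("top","scene"):
    C,W,K,T=cam(n); u,v,w=(T[:3,:3]@[445,50,90]+T[:3,3]) ; c=K@np.array([u,v,w])/w
    x,y=int(c[0]),int(c[1]);s=50;a.append(cv2.resize(C[max(y-s,0):y+s,x-s:x+s,::-1],(400,400)))
cv2.imwrite("pics/g1.png",np.hstack(a))
E
```

```text
t 4.1 pos [442.1  16.2  82.1] yaw -14.54 tilt 0.11 grip 52.7 30.3 F [-1.9  0.7  6.8] j6 0.03
turn 0.0121 shift [-0.0034 -0.0027 -0.3929]
```

View pics/g1.png

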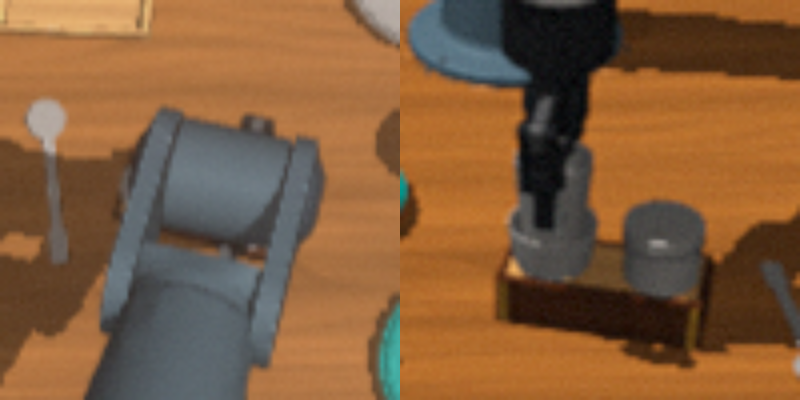

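The left view (top) is blocked by the arm. The right view (scene) shows the fingers around the tumbler at about (545,190), above the katori at (550,240), and the grip width matches 52 mm. Lifting.

Request:
jog_arm --pt "0 0 0 0 0 -0.02 0.4" --pt "0 0 0 0 0 -0.04 0.4" --pt "0 0 0 0 0 -0.06 0.4" --pt "0 0 0 0 0 -0.08 0.4" --pt "0 0 0 0 0 -0.08 0.4" --pt "0 0 0 0 0 -0.08 0.4" --pt "0 0 0 0 0 -0.06 0.4" --pt "0 0 0 0 0 -0.02 0.4"

```text
time: 4.87
tool_pos: [442.7, 16.1, 216.3]
eef_rot: [0.002, 0.791, 0.612, 0.002]
wrist_force: [0.2, -0.4, -0.6]
grip_width: 52.6
gripper_force: 31.6
```

```bash
python3 - <<'E'
from m import *
C,W,K,T=cam("scene")
meas("katori","scene",W,(441,16),45,66,80); meas("tumbler","scene",W,(441,16),33,140,215); meas("dabba","scene",W,(461,92),40,80,94)
P=W.reshape(-1,3);m=np.hypot(P[:,0]-441,P[:,1]-16)<45
p=P[m&(P[:,2]>85)];print("lowest hanging",np.sort(p[:,2])[:8].round(1))
cv2.imwrite("pics/g2.png",cv2.resize(C[80:230,200:350,::-1],(500,500)))
E
python3 go.py 455.5 -337.8 200 -14.9
```

```text
katori scene [441.   16.   68.6] med [435.2  16.   71.2] 132
tumbler scene [446.4  14.7  46. ] med [460.1  15.2 197.5] 194
dabba scene [463.3  94.7  59.5] med [467.8  93.2  86.8] 218
lowest hanging [178.1 178.3 178.6 178.8 178.8 178.9 178.9 179.2]
t 4.92 pos [442.6  16.1 215.9] yaw -14.53 tilt 0.33 grip 52.7 31.6 F [ 0.9 -0.8  1.2] j6 0.03
turn 0.0123 shift [-1.1289  0.3446  0.0547]
```

View pics/g2.png

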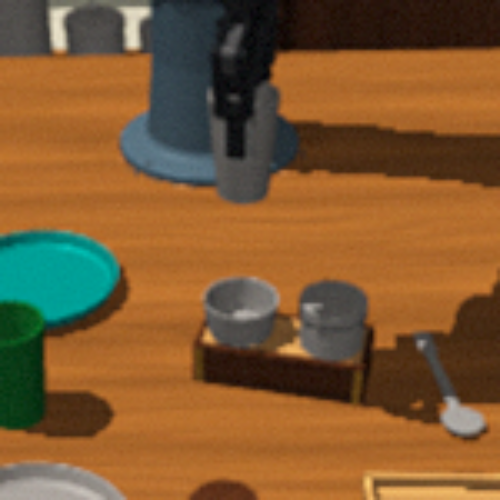

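The tumbler is clear and hangs upright at about (243,140), with its bottom at z≈178. The katori at (240,310) and the dabba at (333,318) are undisturbed.

Request:
jog_arm --pt "0 0 0.012 -0.06 0.018 0 0.4" --pt "0 0 0 -0.11 0.034 0 0.4" --pt "0 0 0 -0.113 0.035 0 0.4" --pt "0 0 0 -0.113 0.035 0 0.4" --pt "0 0 0 -0.113 0.035 0 0.4" --pt "0 0 0 -0.113 0.035 0 0.4" --pt "0 0 0 -0.113 0.035 0 0.4" --pt "0 0 0 -0.113 0.035 0 0.4"

```text
time: 5.58
tool_pos: [450.8, -250.9, 210.9]
eef_rot: [-0.001, 0.793, 0.609, -0.0]
wrist_force: [1.7, 0.3, -1.2]
grip_width: 52.4
gripper_force: 31.6
```

Request:
jog_arm --pt "0 0 0 -0.11 0.034 0 0.4" --pt "0 0 0 -0.09 0.025 0.03 0.4" --pt "0 0 0 -0.05 0.015 0.06 0.4" --pt "0 0 0 -0.02 0.005 0.07 0.4" --pt "0 0 0 0 0 0.08 0.4" --pt "0 0 0 0 0 0.08 0.4" --pt "0 0 0 0 0 0 0.4" --pt "0 0 0 0 0 0 0.4"

```text
time: 6.25
tool_pos: [452.6, -332.6, 114.3]
eef_rot: [-0.003, 0.793, 0.609, -0.0]
wrist_force: [0.0, -1.0, -0.7]
grip_width: 52.9
gripper_force: 31.8
```

```bash
python3 go.py 455.5 -337.8 50 -14.9; cp fit.py fit2.py; python3 - <<'E'
from m import *
for n in("top","scene"):
    C,W,K,T=cam(n); np.savez(f"{n}0.npz",C=C,W=W,K=K,T=T)
    meas("katori",n,W,(441,16),45,66,80); meas("dabba",n,W,(461,92),40,80,94);meas("green",n,W,(501,-177),45,85,105);meas("jar",n,W,(697,-8),45,66,85)
E
python3 fit.py|grep -v coaster
```

```text
t 6.25 pos [ 452.6 -332.6  114.3] yaw -14.9 tilt 0.31 grip 52.9 31.8 F [ 0.  -1.  -0.7] j6 -0.58
turn 0.0001 shift [-0.0149  0.0149  0.2142]
katori top [440.6  15.4  65.7] med [444.2  19.7  74.2] 60
dabba top [460.7  92.8  57.2] med [460.3  90.5  88. ] 221
green top [ 500.4 -179.4   63.4] med [ 507.5 -184.1   95.6] 69
jar top [695.7  -9.   51. ] med [695.7  -9.3  78.1] 169
katori scene [441.2  18.1  70.1] med [433.   17.3  71.6] 133
dabba scene [463.3  94.9  60.4] med [467.2  93.3  86.6] 217
green scene [ 501.7 -177.8   65.8] med [ 502.2 -178.7   91.9] 176
jar scene [698.   -7.9  51.3] med [702.6  -7.9  76.4] 323
top plate ring [ 13. 154. 184.] in [ 13.  24. 188.] [ 668.3 -153.5] 169.3 [array([ 668. , -153.7]), array([165.9, 167.6]), np.float64(20.3)]
top tray ring [ 14. 160. 184.] in [ 16. 128. 230.] [669.5 171.7] 164.2 [array([668. , 173.6]), array([124.7, 123.8]), np.float64(85.6)]
scene plate ring [ 14. 187. 182.] in [ 14.  21. 179.] [ 672.7 -154.1] 172.6 [array([ 671.9, -153.4]), array([166.2, 171.2]), np.float64(96.3)]
scene tray ring [ 14. 188. 180.] in [ 17. 150. 227.] [682.7 168. ] 159.8 [array([683. , 173.3]), array([126. , 117.9]), np.float64(87.2)]
```

Request:
jog_arm --pt "0 0 0 -0.008 0.008 0.05 0.4" --pt "0 0 0 -0.007 0.007 0.06 0.4" --pt "0 0 0 0 0 0.05 0.4" --pt "0 0 0 0 0 0.03 0.4" --pt "0 0 0 0 0 0.015 0.4" --pt "0 0 0 0 0 0 0.4" --pt "0 0 0 0 0 0 0.4" --pt "0 0 0 0 0 0 0.4"

```text
time: 7.02
tool_pos: [457.8, -340.1, 56.5]
eef_rot: [0.001, 0.793, 0.61, 0.0]
wrist_force: [-0.2, 0.6, -1.3]
grip_width: 52.5
gripper_force: 31.8
```

```bash
python3 go.py 455.5 -337.5 45.5 -14.9; python3 - <<'E'
from m import *
C,W,K,T=cam("scene")
P=W.reshape(-1,3);m=(np.hypot(P[:,0]-456,P[:,1]+338)<60)
u,v,w=(T[:3,:3]@[456,-338,20]+T[:3,3]); c=(K@np.array([u,v,w])/w).astype(int)
cv2.imwrite("pics/g3.png",cv2.resize(C[c[1]-50:c[1]+30,c[0]-40:c[0]+40,::-1],(500,500)))
E
```

```text
t 7.02 pos [ 457.8 -340.1   56.5] yaw -14.88 tilt 0.13 grip 52.5 31.8 F [-0.2  0.6 -1.3] j6 -0.58
turn 0.0007 shift [ 0.0066 -0.0098  0.0368]
```

View pics/g3.png

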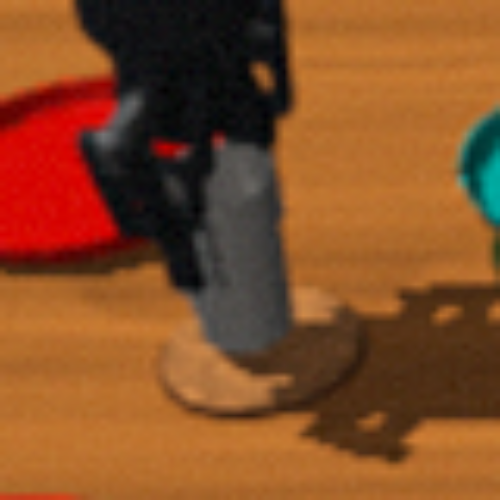

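Scene crop: the tumbler (foot near (247,345)) hangs upright about 11 mm above the coaster (centre (263,350)). The leftward offset is mostly parallax; I correct the remaining 2–3 mm.

Request:
jog_arm --pt "0 0 0 0.007 -0.009 0.008 0.4" --pt "0 0 0 0 0 0.01 0.4" --pt "0 0 0 0 0 0.006 0.4" --pt "0 0 0 0 0 0.004 0.4" --pt "0 0 0 0 0 0 0.4" --pt "0 0 0 0 0 0 0.4" --pt "0 0 0 0 0 0 0.4" --pt "0 0 0 0 0 0 0.4"

```text
time: 7.73
tool_pos: [455.1, -336.9, 46.9]
eef_rot: [0.0, 0.793, 0.61, -0.0]
wrist_force: [-0.3, 0.5, -0.5]
grip_width: 52.8
gripper_force: 31.8
```

```bash
python3 go.py 455.5 -337.5 45 -14.9
```

```text
t 7.73 pos [ 455.1 -336.9   46.9] yaw -14.89 tilt 0.01 grip 52.8 31.8 F [-0.3  0.5 -0.5] j6 -0.58
turn 0.0004 shift [-0.0017  0.0019  0.0063]
```

Go down in small steps until contact.

Request:
jog_arm --pt "0 0 0 0 0.001 0.002 0.4" --pt "0 0 0 0 0 0.002 0.4" --pt "0 0 0 0 0 0.001 0.4" --pt "0 0 0 0 0 0 0.4" --pt "0 0 0 0 0 0 0.4" --pt "0 0 0 0 0 0 0.4" --pt "0 0 0 0 0 0 0.4" --pt "0 0 0 0 0 0 0.4"

```text
time: 8.4
tool_pos: [455.3, -336.9, 45.3]
eef_rot: [0.0, 0.793, 0.61, 0.0]
wrist_force: [-0.3, 0.1, -0.7]
grip_width: 52.9
gripper_force: 31.8
```

```bash
python3 go.py 455.5 -337.5 45 -14.9
```

```text
t 8.4 pos [ 455.3 -336.9   45.3] yaw -14.89 tilt 0.0 grip 52.9 31.8 F [-0.3  0.1 -0.7] j6 -0.58
turn 0.0004 shift [-0.0019  0.0011  0.0011]
```

Request:
jog_arm --pt "0 0 0 0 0 0.0015 0.4" --pt "0 0 0 0 0 0 0.4" --pt "0 0 0 0 0 0.0015 0.4" --pt "0 0 0 0 0 0 0.4" --pt "0 0 0 0 0 0.0015 0.4" --pt "0 0 0 0 0 0 0.4" --pt "0 0 0 0 0 0 0.4" --pt "0 0 0 0 0 0 0.4"

```text
time: 9.07
tool_pos: [455.4, -337.3, 45.2]
eef_rot: [0.0, 0.793, 0.61, -0.0]
wrist_force: [-4.1, 1.5, 9.4]
grip_width: 52.7
gripper_force: 32.1
```

Request:
jog_arm --pt "0 0 0 0 0 -0.001 0.4" --pt "0 0 0 0 0 0 0.7" --pt "0 0 0 0 0 0 0.8" --pt "0 0 0 0 0 0 0.9" --pt "0 0 0 0 0 0 1" --pt "0 0 0 0 0 0 1" --pt "0 0 0 0 0 0 1" --pt "0 0 0 0 0 0 1"

```text
time: 9.73
tool_pos: [455.3, -336.8, 44.1]
eef_rot: [-0.0, 0.793, 0.61, -0.0]
wrist_force: [-0.5, -0.1, -0.6]
grip_width: 85.1
gripper_force: 0.0
```

Request:
jog_arm --pt "0 0 0 0 0 -0.04 1" --pt "0 0 0 0 0 -0.08 1" --pt "0 0 0 0 0 -0.12 1" --pt "0 0 0 0 0 -0.12 1" --pt "0 0 0 0 0 -0.12 1" --pt "0 0 0 0 0 -0.04 1" --pt "0 0 0 0 0 0 1" --pt "0 0 0 0 0 0 1"

```text
time: 10.4
tool_pos: [455.4, -336.9, 201.0]
eef_rot: [0.001, 0.793, 0.61, 0.0]
wrist_force: [0.7, 0.4, -0.9]
grip_width: 85.0
gripper_force: 0.0
```

```bash
python3 - <<'E'
from m import *
C,W,K,T=cam("scene")
meas("tumbler","scene",W,(456,-338),50,70,100)
P=W.reshape(-1,3)
for lo,hi in((2,12),(75,100)):
    m=(np.hypot(P[:,0]-456,P[:,1]+338)<60)&(P[:,2]>lo)&(P[:,2]<hi); print(P[m].min(0),P[m].max(0))
E
python3 go.py 440.9 16 150 -14.9
```

```text
tumbler scene [ 453.8 -337.5   59.6] med [ 453.6 -337.    82.3] 250
[ 403.52415243 -392.09964611    2.01980333] [ 512.55198536 -284.51934228   11.3001889 ]
[ 424.5541343  -364.5457385    75.05158369] [ 483.43408745 -308.98167252   93.02810066]
t 10.45 pos [ 454.8 -336.3  199.2] yaw -14.89 tilt 0.1 grip 85.4 0.0 F [-0.1 -0.4 -0. ] j6 -0.58
turn 0.0004 shift [ 1.1228 -0.3465  0.1656]
```

Request:
jog_arm --pt "0 0 0 0.06 -0.02 0 1" --pt "0 0 0 0.11 -0.034 0 1" --pt "0 0 0 0.115 -0.0355 0 1" --pt "0 0 0 0.115 -0.0355 0 1" --pt "0 0 0 0.115 -0.0355 0 1" --pt "0 0 0 0.115 -0.0355 0 1" --pt "0 0 0 0.115 -0.0355 0.02 1" --pt "0 0 0 0.115 -0.0355 0.03 1"

```text
time: 11.12
tool_pos: [443.0, -65.0, 183.5]
eef_rot: [-0.001, 0.793, 0.609, -0.001]
wrist_force: [0.5, -0.2, 0.3]
grip_width: 85.6
gripper_force: 0.0
```

Request:
jog_arm --pt "0 0 0 0.11 -0.034 0.03 1" --pt "0 0 0 0.09 -0.027 0.04 1" --pt "0 0 0 0.05 -0.014 0.04 1" --pt "0 0 0 0.015 -0.005 0.006 1" --pt "0 0 0 0 0 0 1" --pt "0 0 0 0 0 0 1" --pt "0 0 0 0 0 0 1" --pt "0 0 0 0 0 0 1"

```text
time: 11.78
tool_pos: [442.0, 15.0, 151.0]
eef_rot: [0.0, 0.793, 0.609, 0.0]
wrist_force: [0.3, -1.2, -0.0]
grip_width: 85.2
gripper_force: 0.0
```

```bash
python3 go.py 440.9 16.2 37 -14.9
```

```text
t 11.78 pos [442.  15. 151.] yaw -14.99 tilt 0.06 grip 85.2 0.0 F [ 0.3 -1.2 -0. ] j6 0.04
turn -0.0028 shift [ 0.0031 -0.005   0.3801]
```

Request:
jog_arm --pt "0 0 0 0.003 -0.004 0.05 1" --pt "0 0 0 0 0 0.08 1" --pt "0 0 0 0 0 0.09 1" --pt "0 0 0 0 0 0.08 1" --pt "0 0 0 0 0 0.05 1" --pt "0 0 0 0 0 0.025 1" --pt "0 0 0 0 0 0 1" --pt "0 0 0 0 0 0 1"

```text
time: 12.45
tool_pos: [441.2, 16.7, 38.6]
eef_rot: [0.0, 0.793, 0.609, 0.0]
wrist_force: [0.3, 1.5, 0.7]
grip_width: 85.4
gripper_force: 0.0
```

```bash
python3 go.py 440.9 16.2 38 -14.9
```

```text
t 12.45 pos [441.2  16.7  38.6] yaw -14.94 tilt 0.05 grip 85.4 0.0 F [0.3 1.5 0.7] j6 0.04
turn -0.0012 shift [-0.0017 -0.0005  0.0019]
```

Request:
jog_arm --pt "0 0 0 0 0 0 0.6" --pt "0 0 0 0 0 0 0.6" --pt "0 0 0 0 0 0 0.6" --pt "0 0 0 0 0 0 0.55" --pt "0 0 0 0 0 0 0.55" --pt "0 0 0 0 0 0 0.55" --pt "0 0 0 0 0 0 0.55" --pt "0 0 0 0 0 0 0.55" --grip_force 30

```text
time: 13.12
tool_pos: [441.7, 16.9, 39.7]
eef_rot: [0.001, 0.793, 0.61, 0.001]
wrist_force: [-2.5, -1.0, 5.7]
grip_width: 63.1
gripper_force: 31.7
```

```bash
python3 go.py 440.9 16.2 38 -14.9; python3 - <<'E'
from m import *
C,W,K,T=cam("scene")
meas("katori","scene",W,(441,16),45,66,78)
u,v,w=(T[:3,:3]@[441,50,60]+T[:3,3]); c=(K@np.array([u,v,w])/w).astype(int)
cv2.imwrite("pics/g4.png",cv2.resize(C[c[1]-50:c[1]+30,c[0]-40:c[0]+40,::-1],(500,500)))
E
```

```text
t 13.12 pos [441.7  16.9  39.7] yaw -14.88 tilt 0.15 grip 63.1 31.7 F [-2.5 -1.   5.7] j6 0.04
turn 0.0006 shift [-0.0028 -0.002   0.0056]
katori scene [445.   19.2  84.2] med [456.2  28.6  72.2] 86
```

View pics/g4.png

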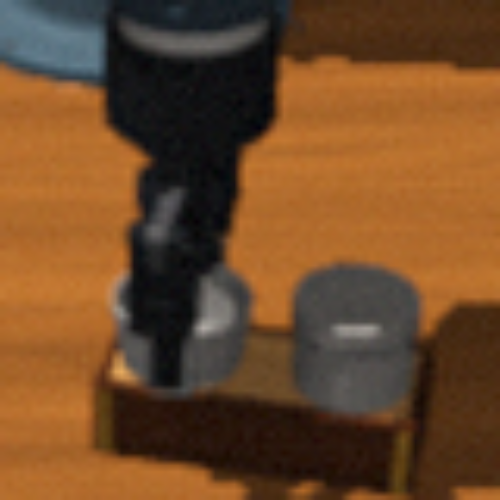

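The finger grips the katori's wall at about (170,350) and it sits level; the dabba at (357,335) is untouched.

Request:
jog_arm --pt "0 0 0 0 0 -0.02 0.55" --pt "0 0 0 0 0 -0.04 0.55" --pt "0 0 0 0 0 -0.08 0.55" --pt "0 0 0 0 0 -0.1 0.55" --pt "0 0 0 0 0 -0.1 0.55" --pt "0 0 0 0 0 -0.08 0.55" --pt "0 0 0 0 0 -0.04 0.55" --pt "0 0 0 0 0 0 0.55"

```text
time: 13.83
tool_pos: [442.8, 16.8, 180.3]
eef_rot: [0.003, 0.793, 0.61, 0.003]
wrist_force: [0.7, -0.4, -1.2]
grip_width: 62.8
gripper_force: 33.3
```

```bash
python3 go.py 668.5 -153.4 80 -14.9; python3 - <<'E'
from m import *
C,W,K,T=cam("scene")
meas("dabba","scene",W,(461,92),40,80,94); meas("box","scene",W,(451,54),95,34,46,1)
P=W.reshape(-1,3);m=(np.hypot(P[:,0]-441,P[:,1]-16)<45)&(P[:,2]>95)
print("lowest",np.sort(P[m,2])[:6].round(1))
E
```

```text
t 13.83 pos [442.8  16.8 180.3] yaw -14.88 tilt 0.49 grip 62.8 33.3 F [ 0.7 -0.4 -1.2] j6 0.04
turn 0.0008 shift [-0.3551  0.87    0.3416]
dabba scene [462.7  93.7  61.6] med [467.4  93.   86.6] 217
box scene [450.5  55.5 150.3  71.5  75.1] z 40.7 594
lowest [181.3 181.9 182.  182.  182.4 182.8]
```

Request:
jog_arm --pt "0 0 0 -0.025 0.06 0 0.55" --pt "0 0 0 -0.045 0.11 0 0.55" --pt "0 0 0 -0.049 0.12 0 0.55" --pt "0 0 0 -0.049 0.12 0 0.55" --pt "0 0 0 -0.049 0.12 0 0.55" --pt "0 0 0 -0.049 0.12 0 0.55" --pt "0 0 0 -0.045 0.11 0 0.55" --pt "0 0 0 -0.025 0.06 0 0.55"

```text
time: 14.55
tool_pos: [653.6, -145.6, 173.5]
eef_rot: [-0.001, 0.793, 0.609, -0.001]
wrist_force: [-0.7, 0.9, -0.3]
grip_width: 62.6
gripper_force: 33.4
```

Request:
jog_arm --pt "0 0 0 -0.019 0.05 0.03 0.55" --pt "0 0 0 0 0 0.06 0.55" --pt "0 0 0 0 0 0.09 0.55" --pt "0 0 0 0 0 0.09 0.55" --pt "0 0 0 0 0 0.05 0.55" --pt "0 0 0 0 0 0.02 0.55" --pt "0 0 0 0 0 0 0.55" --pt "0 0 0 0 0 0 0.55"

```text
time: 15.22
tool_pos: [665.7, -152.8, 74.5]
eef_rot: [0.0, 0.793, 0.61, 0.0]
wrist_force: [-0.2, -0.7, -0.8]
grip_width: 63.0
gripper_force: 33.4
```

```bash
python3 go.py 668.9 -153.4 10 -14.9
```

```text
t 15.22 pos [ 665.7 -152.8   74.5] yaw -14.88 tilt 0.04 grip 63.0 33.4 F [-0.2 -0.7 -0.8] j6 -0.13
turn 0.0006 shift [0.0009 0.0106 0.2149]
```

Request:
jog_arm --pt "0 0 0 0 0.007 0.04 0.55" --pt "0 0 0 0 0 0.06 0.55" --pt "0 0 0 0 0 0.05 0.55" --pt "0 0 0 0 0 0.03 0.55" --pt "0 0 0 0 0 0.015 0.55" --pt "0 0 0 0 0 0 0.55" --pt "0 0 0 0 0 0 0.55" --pt "0 0 0 0 0 0 0.55"

```text
time: 15.88
tool_pos: [668.2, -153.6, 16.5]
eef_rot: [0.001, 0.793, 0.61, 0.0]
wrist_force: [-0.2, -0.5, -1.9]
grip_width: 62.9
gripper_force: 33.4
```

```bash
python3 go.py 668.9 -153.4 3 -14.9
```

```text
t 15.88 pos [ 668.2 -153.6   16.5] yaw -14.89 tilt 0.11 grip 62.9 33.4 F [-0.2 -0.5 -1.9] j6 -0.13
turn 0.0003 shift [0.0012 0.0019 0.0451]
```

Request:
jog_arm --pt "0 0 0 0.001 0.002 0.015 0.55" --pt "0 0 0 0 0 0.015 0.55" --pt "0 0 0 0 0 0.006 0.55" --pt "0 0 0 0 0 0.003 0.55" --pt "0 0 0 0 0 0.002 0.55" --pt "0 0 0 0 0 0 0.55" --pt "0 0 0 0 0 0 0.55" --pt "0 0 0 0 0 0 0.55"

```text
time: 16.55
tool_pos: [668.2, -153.2, 3.3]
eef_rot: [0.0, 0.793, 0.61, 0.0]
wrist_force: [1.4, 1.0, -0.9]
grip_width: 63.0
gripper_force: 33.4
```

Request:
jog_arm --pt "0 0 0 0 0 0.0015 0.55" --pt "0 0 0 0 0 0 0.55" --pt "0 0 0 0 0 0.0015 0.55" --pt "0 0 0 0 0 0 0.55" --pt "0 0 0 0 0 0 0.55" --pt "0 0 0 0 0 0 0.55" --pt "0 0 0 0 0 0 0.55" --pt "0 0 0 0 0 0 0.55"

```text
time: 17.22
tool_pos: [668.3, -153.2, 2.8]
eef_rot: [0.0, 0.793, 0.61, 0.0]
wrist_force: [-2.6, 1.0, 5.0]
grip_width: 62.8
gripper_force: 33.7
```

Request:
jog_arm --pt "0 0 0 0 0 0 0.75" --pt "0 0 0 0 0 0 0.85" --pt "0 0 0 0 0 0 0.95" --pt "0 0 0 0 0 0 1" --pt "0 0 0 0 0 0 1" --pt "0 0 0 0 0 0 1" --pt "0 0 0 0 0 0 1" --pt "0 0 0 0 0 0 1"

```text
time: 17.88
tool_pos: [668.1, -153.2, 2.2]
eef_rot: [-0.0, 0.793, 0.61, -0.0]
wrist_force: [0.4, 0.4, -0.1]
grip_width: 85.6
gripper_force: 0.0
```

Request:
jog_arm --pt "0 0 0 0 0 -0.04 1" --pt "0 0 0 0 0 -0.08 1" --pt "0 0 0 0 0 -0.12 1" --pt "0 0 0 0 0 -0.12 1" --pt "0 0 0 0 0 -0.12 1" --pt "0 0 0 0 0 -0.08 1" --pt "0 0 0 0 0 0 1" --pt "0 0 0 0 0 0 1"

```text
time: 18.55
tool_pos: [669.3, -153.6, 173.7]
eef_rot: [0.002, 0.793, 0.61, 0.001]
wrist_force: [0.6, 0.9, 0.4]
grip_width: 85.4
gripper_force: 0.0
```

```bash
python3 - <<'E'
from m import *
for n in("scene","top"):
    C,W,K,T=cam(n)
    meas("katori",n,W,(668.5,-153.4),50,28,45)
    meas("plate",n,W,(668.5,-153.4),95,12,24)
    meas("dabba",n,W,(461,92),40,80,94)
E
python3 go.py 461.5 93 150 -14.9
```

```text
katori scene [ 668.6 -154.8   68. ] med [ 661.6 -154.7   35. ] 195
plate scene [ 668.7 -151.6  170.5] med [ 648.2 -153.8   16.8] 558
dabba scene [462.6  94.5  60.6] med [467.6  93.4  86.6] 217
katori top few 0
plate top [ 672.1 -162.5  167.1] med [ 641.9 -220.7   16.5] 59
dabba top [461.5  91.9  58. ] med [460.3  93.3  88.6] 220
t 18.65 pos [ 667.3 -152.8  169.3] yaw -14.89 tilt 0.1 grip 85.4 0.0 F [-0.8 -0.1 -0.1] j6 -0.13
turn 0.0003 shift [ 0.6155 -0.8736  0.0662]
```

Request:
jog_arm --pt "0 0 0 0.035 -0.05 0 1" --pt "0 0 0 0.065 -0.095 0 1" --pt "0 0 0 0.068 -0.096 0 1" --pt "0 0 0 0.068 -0.096 0 1" --pt "0 0 0 0.068 -0.096 0 1" --pt "0 0 0 0.068 -0.096 0 1" --pt "0 0 0 0.068 -0.096 0 1" --pt "0 0 0 0.068 -0.096 0 1"

```text
time: 19.32
tool_pos: [495.6, 50.9, 168.1]
eef_rot: [-0.001, 0.793, 0.609, -0.001]
wrist_force: [0.7, 1.2, 0.7]
grip_width: 85.5
gripper_force: 0.0
```

Request:
jog_arm --pt "0 0 0 0.06 -0.085 0.02 1" --pt "0 0 0 0.035 -0.05 0.02 1" --pt "0 0 0 0.013 -0.018 0.026 1" --pt "0 0 0 0 0 0 1" --pt "0 0 0 0 0 0 1" --pt "0 0 0 0 0 0 1" --pt "0 0 0 0 0 0 1" --pt "0 0 0 0 0 0 1"

```text
time: 19.98
tool_pos: [463.0, 92.1, 150.8]
eef_rot: [0.0, 0.793, 0.609, 0.0]
wrist_force: [0.3, 0.1, 0.0]
grip_width: 85.3
gripper_force: 0.0
```

```bash
python3 go.py 461.5 93 55 -14.9
```

```text
t 19.98 pos [463.   92.1 150.8] yaw -14.97 tilt 0.04 grip 85.3 0.0 F [0.3 0.1 0. ] j6 0.22
turn -0.0022 shift [ 0.0017 -0.0059  0.3193]
```

Request:
jog_arm --pt "0 0 0 0.002 -0.005 0.05 1" --pt "0 0 0 0 0 0.08 1" --pt "0 0 0 0 0 0.08 1" --pt "0 0 0 0 0 0.06 1" --pt "0 0 0 0 0 0.035 1" --pt "0 0 0 0 0 0.014 1" --pt "0 0 0 0 0 0 1" --pt "0 0 0 0 0 0 1"

```text
time: 20.65
tool_pos: [461.8, 93.6, 55.6]
eef_rot: [0.0, 0.793, 0.609, 0.001]
wrist_force: [0.0, -0.6, -0.2]
grip_width: 85.3
gripper_force: 0.0
```

Request:
jog_arm --pt "0 0 0 0 0 0 0.55" --pt "0 0 0 0 0 0 0.55" --pt "0 0 0 0 0 0 0.55" --pt "0 0 0 0 0 0 0.5" --pt "0 0 0 0 0 0 0.5" --pt "0 0 0 0 0 0 0.5" --pt "0 0 0 0 0 0 0.5" --pt "0 0 0 0 0 0 0.5" --grip_force 35

```text
time: 21.32
tool_pos: [461.6, 93.8, 56.2]
eef_rot: [0.001, 0.793, 0.61, 0.001]
wrist_force: [-2.2, -0.9, 6.7]
grip_width: 56.7
gripper_force: 36.3
```

```bash
python3 go.py 461.5 93 55 -14.9
```

```text
t 21.32 pos [461.6  93.8  56.2] yaw -14.88 tilt 0.08 grip 56.7 36.3 F [-2.2 -0.9  6.7] j6 0.22
turn 0.0007 shift [-0.0027  0.0002  0.004 ]
```

Request:
jog_arm --pt "0 0 0 0 0 -0.02 0.5" --pt "0 0 0 0 0 -0.04 0.5" --pt "0 0 0 0 0 -0.06 0.5" --pt "0 0 0 0 0 -0.08 0.5" --pt "0 0 0 0 0 -0.08 0.5" --pt "0 0 0 0 0 -0.06 0.5" --pt "0 0 0 0 0 -0.03 0.5" --pt "0 0 0 0 0 0 0.5"

```text
time: 21.98
tool_pos: [462.3, 93.8, 168.3]
eef_rot: [0.002, 0.793, 0.61, 0.002]
wrist_force: [0.1, -0.3, -1.4]
grip_width: 56.6
gripper_force: 37.6
```

```bash
python3 - <<'E'
from m import *
C,W,K,T=cam("scene")
P=W.reshape(-1,3);m=(np.hypot(P[:,0]-461,P[:,1]-93)<45)&(P[:,2]>95)
print("lowest",np.sort(P[m,2])[:6].round(1)); meas("box","scene",W,(451,54),95,34,46,1)
out=[]
for n in("top","scene"):
    C,W,K,T=cam(n)
    # rectify crop onto z=18 plane: 160x160mm around (672,170), 2 px/mm ; rows -x, cols -y
    w=np.array([[752,250,18],[752,90,18],[592,90,18],[592,250,18]],float)
    q=(w@T[:3,:3].T+T[:3,3])@K.T; q=(q[:,:2]/q[:,2:]).astype(np.float32)
    H=cv2.getPerspectiveTransform(q,np.float32([[0,0],[400,0],[400,400],[0,400]]))
    I=cv2.warpPerspective(C[:,:,::-1],H,(400,400),flags=cv2.INTER_CUBIC)
    cv2.circle(I,(200,200),3,(255,0,0),-1); out.append(I)
cv2.imwrite("pics/tray.png",np.hstack(out))
E
python3 go.py 672 170 150 -14.9
```

```text
lowest [152.3 152.4 152.5 153.2 153.3 153.8]
box scene [451.9  55.2 150.1  71.5  74.8] z 40.7 766
t 22.13 pos [459.9  93.8 164.4] yaw -14.89 tilt 0.13 grip 56.8 37.6 F [ 0.1  0.3 -1.2] j6 0.22
turn 0.0003 shift [0.4273 0.6179 0.0465]
```

View pics/tray.png

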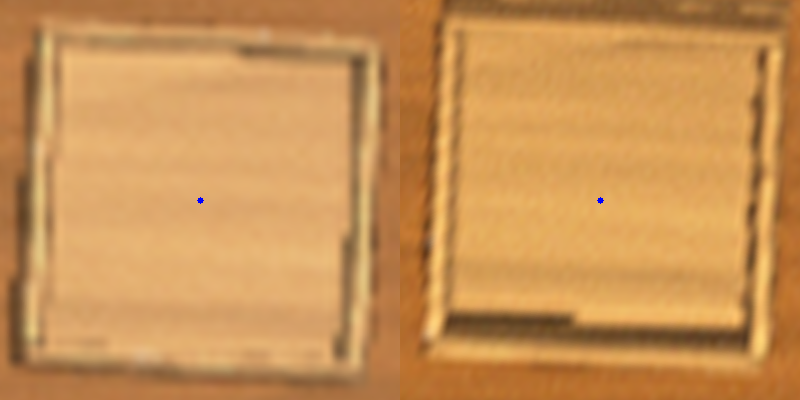

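Rectified crops (2.5 px/mm, the dot is (672,170)): the tray's outer corners centre on about (202,198) in the top view and (204,193) in the scene view. The tray's centre is therefore about (673.3,169).

Request:
jog_arm --pt "0 0 0 0.025 0.04 0 0.5" --pt "0 0 0 0.055 0.08 0 0.5" --pt "0 0 0 0.07 0.1 0 0.5" --pt "0 0 0 0.07 0.1 0 0.5" --pt "0 0 0 0.07 0.1 0 0.5" --pt "0 0 0 0.07 0.1 0 0.5" --pt "0 0 0 0.045 0.065 0 0.5" --pt "0 0 0 0.022 0.035 0 0.5"

```text
time: 22.8
tool_pos: [674.8, 170.6, 162.7]
eef_rot: [-0.001, 0.793, 0.61, -0.001]
wrist_force: [0.5, -0.9, -0.6]
grip_width: 56.6
gripper_force: 37.7
```

Request:
jog_arm --pt "0 0 0 0 0 0.04 0.5" --pt "0 0 0 0 0 0.08 0.5" --pt "0 0 0 0 0 0.09 0.5" --pt "0 0 0 0 0 0.08 0.5" --pt "0 0 0 0 0 0.04 0.5" --pt "0 0 0 0 0 0.02 0.5" --pt "0 0 0 0 0 0 0.5" --pt "0 0 0 0 0 0 0.5"

```text
time: 23.47
tool_pos: [673.7, 169.7, 61.3]
eef_rot: [0.0, 0.793, 0.609, 0.0]
wrist_force: [0.4, -0.0, -0.3]
grip_width: 57.2
gripper_force: 37.7
```

```bash
python3 go.py 673.4 169.2 24 -14.9
```

```text
t 23.47 pos [673.7 169.7  61.3] yaw -14.9 tilt 0.04 grip 57.2 37.7 F [ 0.4 -0.  -0.3] j6 0.34
turn 0.0002 shift [-0.0021 -0.0007  0.1243]
```

Request:
jog_arm --pt "0 0 0 -0.001 0 0.03 0.5" --pt "0 0 0 0 0 0.04 0.5" --pt "0 0 0 0 0 0.03 0.5" --pt "0 0 0 0 0 0.015 0.5" --pt "0 0 0 0 0 0.005 0.5" --pt "0 0 0 0 0 0.002 0.5" --pt "0 0 0 0 0 0 0.5" --pt "0 0 0 0 0 0 0.5"

```text
time: 24.13
tool_pos: [673.9, 169.5, 24.7]
eef_rot: [0.0, 0.793, 0.61, 0.0]
wrist_force: [0.0, 0.6, -1.2]
grip_width: 56.7
gripper_force: 37.7
```

Request:
jog_arm --pt "0 0 0 0 0 0.0015 0.5" --pt "0 0 0 0 0 0 0.5" --pt "0 0 0 0 0 0.0015 0.5" --pt "0 0 0 0 0 0 0.5" --pt "0 0 0 0 0 0 0.5" --pt "0 0 0 0 0 0 0.5" --pt "0 0 0 0 0 0 0.5" --pt "0 0 0 0 0 0 0.5"

```text
time: 24.8
tool_pos: [673.4, 169.5, 23.2]
eef_rot: [-0.0, 0.793, 0.61, -0.0]
wrist_force: [-0.9, -0.6, -1.3]
grip_width: 56.7
gripper_force: 37.7
```

Request:
jog_arm --pt "0 0 0 0 0 0.0015 0.5" --pt "0 0 0 0 0 0 0.5" --pt "0 0 0 0 0 0.0015 0.5" --pt "0 0 0 0 0 0 0.5" --pt "0 0 0 0 0 0.0015 0.5" --pt "0 0 0 0 0 0 0.5" --pt "0 0 0 0 0 0 0.5" --pt "0 0 0 0 0 0 0.5"

```text
time: 25.47
tool_pos: [673.5, 169.5, 22.3]
eef_rot: [0.0, 0.793, 0.61, -0.0]
wrist_force: [-2.5, -1.1, 3.3]
grip_width: 56.7
gripper_force: 38.0
```

Request:
jog_arm --pt "0 0 0 0 0 0 0.7" --pt "0 0 0 0 0 0 0.8" --pt "0 0 0 0 0 0 0.9" --pt "0 0 0 0 0 0 1" --pt "0 0 0 0 0 0 1" --pt "0 0 0 0 0 0 1" --pt "0 0 0 0 0 0 1" --pt "0 0 0 0 0 0 1"

```text
time: 26.13
tool_pos: [673.4, 169.5, 21.9]
eef_rot: [-0.0, 0.793, 0.61, -0.0]
wrist_force: [-0.5, -0.7, 0.3]
grip_width: 85.7
gripper_force: 0.0
```

Request:
jog_arm --pt "0 0 0 0 0 -0.04 1" --pt "0 0 0 0 0 -0.08 1" --pt "0 0 0 0 0 -0.12 1" --pt "0 0 0 0 0 -0.12 1" --pt "0 0 0 0 0 -0.1 1" --pt "0 0 0 0 0 -0.04 1" --pt "0 0 0 0 0 0 1" --pt "0 0 0 0 0 0 1"

```text
time: 26.8
tool_pos: [673.3, 169.5, 172.0]
eef_rot: [0.0, 0.793, 0.61, 0.0]
wrist_force: [-0.4, -0.3, -1.1]
grip_width: 85.4
gripper_force: 0.0
```

```bash
python3 - <<'E'
from m import *
for n in("scene","top"):
    C,W,K,T=cam(n)
    meas("dabba",n,W,(673.4,169.2),50,46,60); meas("box",n,W,(451.5,54.5),95,36,46,1); meas("riser",n,W,(463,371.5),110,44,60,1)
    P=W.reshape(-1,3);m=(np.hypot(P[:,0]-451.5,P[:,1]-54.5)<85)&(P[:,2]>37)&(P[:,2]<47);print(n,"box mean",P[m].mean(0).round(1))
    m=(np.hypot(P[:,0]-463,P[:,1]-371.5)<110)&(P[:,2]>46)&(P[:,2]<57);print(n,"riser mean",P[m].mean(0).round(1))
E
python3 go.py 451.5 54.5 150 -14.9
```

```text
dabba scene [673.5 171.2  61.9] med [677.7 168.4  53. ] 364
box scene [451.9  55.2 150.1  71.3  75.9] z 40.8 737
riser scene [463.3 371.9  93.  182.2  13.5] z 50.8 1266
scene box mean [454.5  56.   40.7]
scene riser mean [468.2 369.3  50.7]
dabba top [672.2 155.2  49.7] med [672.  150.   53.6] 63
box top [450.6  53.8 149.8  66.4  74.7] z 42.2 700
riser top [458.9 386.4  90.7 148.1  13.5] z 52.5 990
top box mean [450.1  53.3  42.3]
top riser mean [458.5 391.1  52.2]
t 26.9 pos [671.9 169.3 169. ] yaw -14.89 tilt 0.27 grip 85.3 0.0 F [-0.   0.  -0.8] j6 0.34
turn 0.0003 shift [-0.5587 -0.6112  0.0668]
```

Request:
jog_arm --pt "0 0 0 -0.04 -0.044 0 1" --pt "0 0 0 -0.08 -0.087 0 1" --pt "0 0 0 -0.09 -0.098 0 1" --pt "0 0 0 -0.09 -0.098 0 1" --pt "0 0 0 -0.09 -0.098 0 1" --pt "0 0 0 -0.085 -0.093 0 1" --pt "0 0 0 -0.055 -0.06 0.03 1" --pt "0 0 0 -0.029 -0.033 0.04 1"

```text
time: 27.57
tool_pos: [449.9, 53.9, 148.8]
eef_rot: [-0.001, 0.793, 0.609, -0.001]
wrist_force: [0.4, -0.1, -0.1]
grip_width: 85.5
gripper_force: 0.0
```

Request:
jog_arm --pt "0 0 0 0 0 0.04 1" --pt "0 0 0 0 0 0.08 1" --pt "0 0 0 0 0 0.06 1" --pt "0 0 0 0 0 0.03 1" --pt "0 0 0 0 0 0 1" --pt "0 0 0 0 0 0 1" --pt "0 0 0 0 0 0 1" --pt "0 0 0 0 0 0 1"

```text
time: 28.23
tool_pos: [454.1, 54.5, 88.9]
eef_rot: [0.001, 0.793, 0.61, 0.001]
wrist_force: [0.3, -0.3, 0.1]
grip_width: 85.7
gripper_force: 0.0
```

```bash
python3 go.py 451.3 54.5 6 -15
```

```text
t 28.23 pos [454.1  54.5  88.9] yaw -14.88 tilt 0.11 grip 85.7 0.0 F [ 0.3 -0.3  0.1] j6 0.13
turn 0.004 shift [-0.0024 -0.0095  0.2763]
```

Request:
jog_arm --pt "0 0 0 -0.002 -0.008 0.05 1" --pt "0 0 0 0 0 0.08 1" --pt "0 0 0 0 0 0.07 1" --pt "0 0 0 0 0 0.05 1" --pt "0 0 0 0 0 0.025 1" --pt "0 0 0 0 0 0 1" --pt "0 0 0 0 0 0 1" --pt "0 0 0 0 0 0 1"

```text
time: 28.9
tool_pos: [452.0, 54.4, 6.7]
eef_rot: [0.001, 0.793, 0.61, 0.001]
wrist_force: [-0.2, 0.8, 0.5]
grip_width: 85.3
gripper_force: 0.0
```

Request:
jog_arm --pt "0 0 0 0 0 0 0.7" --pt "0 0 0 0 0 0 0.7" --pt "0 0 0 0 0 0 0.65" --pt "0 0 0 0 0 0 0.65" --pt "0 0 0 0 0 0 0.65" --pt "0 0 0 0 0 0 0.65" --pt "0 0 0 0 0 0 0.65" --pt "0 0 0 0 0 0 0.65" --grip_force 60

```text
time: 29.57
tool_pos: [451.9, 54.4, 6.7]
eef_rot: [0.001, 0.793, 0.61, 0.001]
wrist_force: [-1.1, 0.9, 4.6]
grip_width: 65.2
gripper_force: 68.4
```

```bash
python3 go.py 451.3 54.5 6 -15
```

```text
t 29.57 pos [451.9  54.4   6.7] yaw -14.89 tilt 0.12 grip 65.2 68.4 F [-1.1  0.9  4.6] j6 0.13
turn 0.0037 shift [-0.0003 -0.002   0.0025]
```

Request:
jog_arm --pt "0 0 0 0 0 -0.02 0.65" --pt "0 0 0 0 0 -0.04 0.65" --pt "0 0 0 0 0 -0.07 0.65" --pt "0 0 0 0 0 -0.09 0.65" --pt "0 0 0 0 0 -0.09 0.65" --pt "0 0 0 0 0 -0.07 0.65" --pt "0 0 0 0 0 -0.03 0.65" --pt "0 0 0 0 0 0 0.65"

```text
time: 30.23
tool_pos: [452.1, 54.4, 130.7]
eef_rot: [0.002, 0.793, 0.61, 0.002]
wrist_force: [0.0, -0.1, -2.1]
grip_width: 65.0
gripper_force: 67.6
```

Request:
jog_arm --pt "0 0 -0.08 0 0 0 0.65" --pt "0 0 -0.15 0 0 0 0.65" --pt "0 0 -0.17 0 0 0 0.65" --pt "0 0 -0.17 0 0 0 0.65" --pt "0 0 -0.17 0 0 0 0.65" --pt "0 0 -0.12 0 0 0 0.65" --pt "0 0 -0.08 0 0 0 0.65" --pt "0 0 0 0 0 0 0.65"

```text
time: 30.9
tool_pos: [449.2, 54.7, 126.3]
eef_rot: [-0.002, 0.62, 0.784, -0.001]
wrist_force: [0.4, 0.1, -3.2]
grip_width: 64.8
gripper_force: 67.4
```

```bash
python3 go.py 463 371.5 120 13.3; python3 - <<'E'
from m import *
C,W,K,T=cam("scene")
P=W.reshape(-1,3);m=(np.hypot(P[:,0]-451,P[:,1]-54)<75)&(P[:,2]>50)&(P[:,2]<160)
print("lowest",np.sort(P[m,2])[:8].round(1))
E
```

```text
t 30.9 pos [449.2  54.7 126.3] yaw 13.34 tilt 0.23 grip 64.8 67.4 F [ 0.4  0.1 -3.2] j6 -0.36
turn 0.0015 shift [1.017  0.2877 0.0212]
lowest [119.  119.4 120.6 121.1 121.2 121.2 121.3 121.4]
```

Request:
jog_arm --pt "0 0 0 0.05 0.014 0 0.65" --pt "0 0 0 0.1 0.028 0 0.65" --pt "0 0 0 0.11 0.031 0 0.65" --pt "0 0 0 0.11 0.031 0 0.65" --pt "0 0 0 0.11 0.031 0 0.65" --pt "0 0 0 0.11 0.031 0 0.65" --pt "0 0 0 0.11 0.031 0 0.65" --pt "0 0 0 0.11 0.031 0 0.65"

```text
time: 31.62
tool_pos: [460.4, 308.3, 127.1]
eef_rot: [-0.0, 0.621, 0.784, -0.001]
wrist_force: [0.1, -0.5, -2.1]
grip_width: 64.9
gripper_force: 67.4
```

Request:
jog_arm --pt "0 0 0 0.1 0.028 0 0.65" --pt "0 0 0 0.07 0.02 0 0.65" --pt "0 0 0 0.037 0.011 0 0.65" --pt "0 0 0 0 0 0.03 0.65" --pt "0 0 0 0 0 0.04 0.65" --pt "0 0 0 0 0 0.04 0.65" --pt "0 0 0 0 0 0 0.65" --pt "0 0 0 0 0 0 0.65"

```text
time: 32.28
tool_pos: [463.2, 369.5, 93.3]
eef_rot: [-0.001, 0.621, 0.784, -0.002]
wrist_force: [0.2, -0.1, -2.2]
grip_width: 65.2
gripper_force: 67.4
```

```bash
python3 go.py 463 371.5 62 13.3; python3 - <<'E'
from m import *
out=[]
for n in("top","scene"):
    C,W,K,T=cam(n)
    meas("boxtop",n,W,(463,371.5),90,103,126,1)
    u,v,w=(T[:3,:3]@[463,371,60]+T[:3,3]); c=(K@np.array([u,v,w])/w).astype(int); s=45 if n=="top" else 60
    out.append(cv2.resize(C[c[1]-s:c[1]+s,c[0]-s:c[0]+s,::-1],(400,400)))
cv2.imwrite("pics/g6.png",np.hstack(out))
E
```

```text
t 32.28 pos [463.2 369.5  93.3] yaw 13.22 tilt 0.24 grip 65.2 67.4 F [ 0.2 -0.1 -2.2] j6 0.25
turn -0.0028 shift [0.0068 0.0012 0.1044]
boxtop top [478.4 329.1  80.2  68.8  15. ] z 123.7 120
boxtop scene [468.1 364.7  92.5 149.3  24.2] z 115.0 439
```

View pics/g6.png

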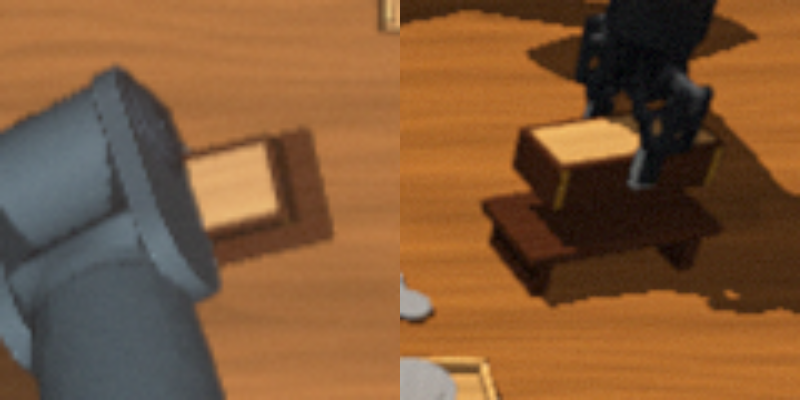

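The box hangs level above the riser and parallel to it (scene half: box (615,160), riser (600,235)), with the fingertips above its bottom edge.

Request:
jog_arm --pt "0 0 -0.001 0.003 0 0.02 0.65" --pt "0 0 0 0.002 0 0.03 0.65" --pt "0 0 0 0 0 0.025 0.65" --pt "0 0 0 0 0 0.015 0.65" --pt "0 0 0 0 0 0.005 0.65" --pt "0 0 0 0 0 0 0.65" --pt "0 0 0 0 0 0 0.65" --pt "0 0 0 0 0 0 0.65"

```text
time: 33.05
tool_pos: [464.2, 372.9, 67.2]
eef_rot: [0.0, 0.62, 0.784, 0.0]
wrist_force: [0.3, -0.1, -2.7]
grip_width: 65.0
gripper_force: 67.4
```

```bash
python3 go.py 463 371.5 57 13.3
```

```text
t 33.05 pos [464.2 372.9  67.2] yaw 13.34 tilt 0.04 grip 65.0 67.4 F [ 0.3 -0.1 -2.7] j6 0.25
turn 0.0015 shift [-0.0037 -0.005   0.0342]
```

Request:
jog_arm --pt "0 0 0 -0.003 -0.004 0.01 0.65" --pt "0 0 0 0 0 0.01 0.65" --pt "0 0 0 0 0 0.008 0.65" --pt "0 0 0 0 0 0.003 0.65" --pt "0 0 0 0 0 0.001 0.65" --pt "0 0 0 0 0 0 0.65" --pt "0 0 0 0 0 0 0.65" --pt "0 0 0 0 0 0 0.65"

```text
time: 33.72
tool_pos: [463.1, 371.7, 57.4]
eef_rot: [0.0, 0.62, 0.784, 0.0]
wrist_force: [-0.3, -0.4, -3.5]
grip_width: 64.8
gripper_force: 67.6
```

Request:
jog_arm --pt "0 0 0 0 0 0.0015 0.65" --pt "0 0 0 0 0 0 0.65" --pt "0 0 0 0 0 0.0015 0.65" --pt "0 0 0 0 0 0 0.65" --pt "0 0 0 0 0 0 0.65" --pt "0 0 0 0 0 0 0.65" --pt "0 0 0 0 0 0 0.65" --pt "0 0 0 0 0 0 0.65"

```text
time: 34.38
tool_pos: [463.0, 371.6, 56.8]
eef_rot: [0.0, 0.62, 0.784, -0.0]
wrist_force: [-3.5, -3.1, 4.8]
grip_width: 65.2
gripper_force: 68.5
```

```bash
python3 go.py 463 371.5 56.7 13.3
```

```text
t 34.38 pos [463.  371.6  56.8] yaw 13.35 tilt 0.0 grip 65.2 68.5 F [-3.5 -3.1  4.8] j6 0.25
turn 0.0016 shift [-0.0004 -0.0001  0.0004]
```

In contact. Release, rise, and move aside for a last check.

Request:
jog_arm --pt "0 0 0 0 0 0 0.8" --pt "0 0 0 0 0 0 0.9" --pt "0 0 0 0 0 0 1" --pt "0 0 0 0 0 0 1" --pt "0 0 0 0 0 0 1" --pt "0 0 0 0 0 0 1" --pt "0 0 0 0 0 0 1" --pt "0 0 0 0 0 0 1"

```text
time: 35.05
tool_pos: [463.0, 371.6, 56.4]
eef_rot: [0.0, 0.62, 0.784, 0.0]
wrist_force: [0.5, 0.1, 0.3]
grip_width: 85.3
gripper_force: 0.0
```

Request:
jog_arm --pt "0 0 0 0 0 -0.04 1" --pt "0 0 0 0 0 -0.08 1" --pt "0 0 0 0 0 -0.12 1" --pt "0 0 0 0 0 -0.12 1" --pt "0 0 0 0 0 -0.12 1" --pt "0 0 0 0 0 -0.08 1" --pt "0 0 0 0 0 0 1" --pt "0 0 0 0 0 0 1"

```text
time: 35.72
tool_pos: [463.9, 372.2, 227.4]
eef_rot: [0.001, 0.62, 0.784, 0.002]
wrist_force: [-0.8, -0.5, -0.6]
grip_width: 85.5
gripper_force: 0.0
```

Request:
jog_arm --pt "0 0 0 -0.05 -0.02 0 1" --pt "0 0 0 -0.1 -0.03 0 1" --pt "0 0 0 -0.11 -0.03 0 1" --pt "0 0 0 -0.11 -0.03 0 1" --pt "0 0 0 -0.11 -0.03 0 1" --pt "0 0 0 -0.11 -0.03 0 1" --pt "0 0 0 -0.11 -0.03 0 1" --pt "0 0 0 -0.1 -0.03 0 1"

```text
time: 36.38
tool_pos: [449.8, 120.4, 222.7]
eef_rot: [-0.001, 0.62, 0.784, -0.001]
wrist_force: [1.1, 0.4, 0.3]
grip_width: 85.4
gripper_force: 0.0
```

Request:
jog_arm --pt "0 0 0 -0.06 -0.01 0 1" --pt "0 0 0 0 0 0 1" --pt "0 0 0 0 0 0 1" --pt "0 0 0 0 0 0 1" --pt "0 0 0 0 0 0 1" --pt "0 0 0 0 0 0 1" --pt "0 0 0 0 0 0 1" --pt "0 0 0 0 0 0 1"

```text
time: 37.05
tool_pos: [452.4, 104.5, 224.3]
eef_rot: [-0.0, 0.62, 0.785, -0.0]
wrist_force: [-0.3, -0.1, 0.0]
grip_width: 85.3
gripper_force: 0.0
```

```bash
python3 - <<'E'
from m import *
for n in("top","scene"):
    C,W,K,T=cam(n); cv2.imwrite(f"pics/{n}F.png",cv2.resize(C[:,:,::-1],(800,600),interpolation=cv2.INTER_CUBIC))
    meas("tumbler",n,W,(455.5,-337),45,80,100); meas("katori",n,W,(668.5,-153.4),45,29,45); meas("dabba",n,W,(673.4,169.5),40,46,60)
    meas("tray",n,W,(673,169.5),100,14,24,1); meas("plate",n,W,(668.5,-153.4),95,14,24)
    meas("box",n,W,(463,371.5),95,85,97,1); meas("riser",n,W,(463,371.5),105,45,57,1)
    meas("green",n,W,(501,-177),45,85,105);meas("jar",n,W,(697,-8),45,66,85)
E
```

```text
tumbler top [ 453.2 -338.3   55.7] med [ 458.9 -346.3   90.4] 59
katori top [ 668.1 -154.1   66.3] med [ 677.4 -156.7   36.8] 60
dabba top [673.2 167.6  58.4] med [672.8 167.3  53.9] 205
tray top [673.6 168.7 136.8 137.   86.9] z 18.8 270
plate top [ 669.5 -154.   167.6] med [ 683.4 -164.6   18.5] 199
box top [463.  370.9  66.3 151.2  13.2] z 92.4 810
riser top [462.1 370.3  90.4 181.7  12.8] z 52.2 347
green top [ 500.6 -179.3   63.1] med [ 507.3 -183.4   96.1] 71
jar top [695.3  -8.4  51.7] med [695.3  -9.4  78.3] 166
tumbler scene [ 452.1 -336.7   60.7] med [ 452.3 -337.2   86.6] 150
katori scene [ 668.5 -153.5   66.7] med [ 662.1 -155.2   35.6] 176
dabba scene [674.5 169.4  60.8] med [678.  168.8  53. ] 361
tray scene [674.6 170.3 136.5 139.   86.6] z 18.1 558
plate scene [ 668.7 -152.5  169.1] med [ 650.6 -156.1   17.7] 456
box scene [464.6 372.1  68.6 152.6  13.6] z 90.9 795
riser scene [464.9 372.4  90.3 181.2  13.1] z 50.7 476
green scene [ 501.1 -177.    65.7] med [ 501.4 -176.8   91.9] 179
jar scene [698.   -7.1  51.3] med [702.2  -7.5  76.3] 327
```

View pics/topF.png

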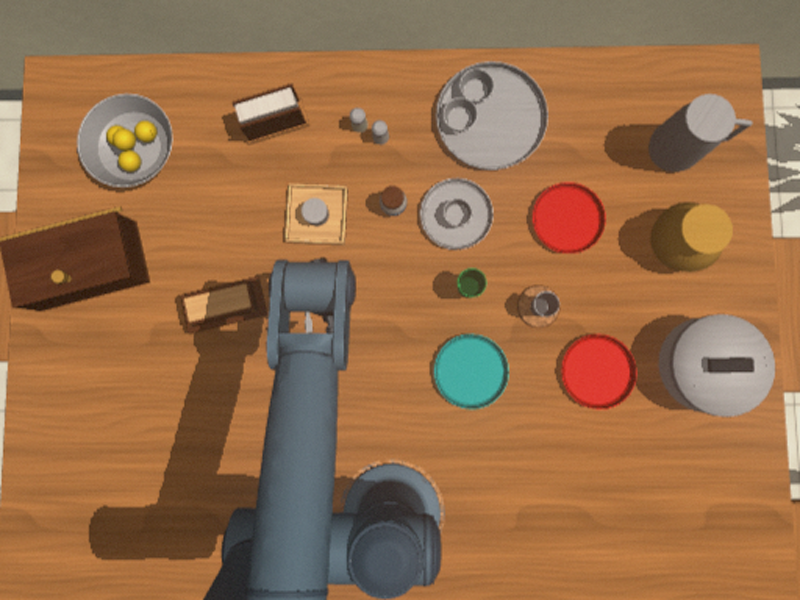

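View pics/sceneF.png

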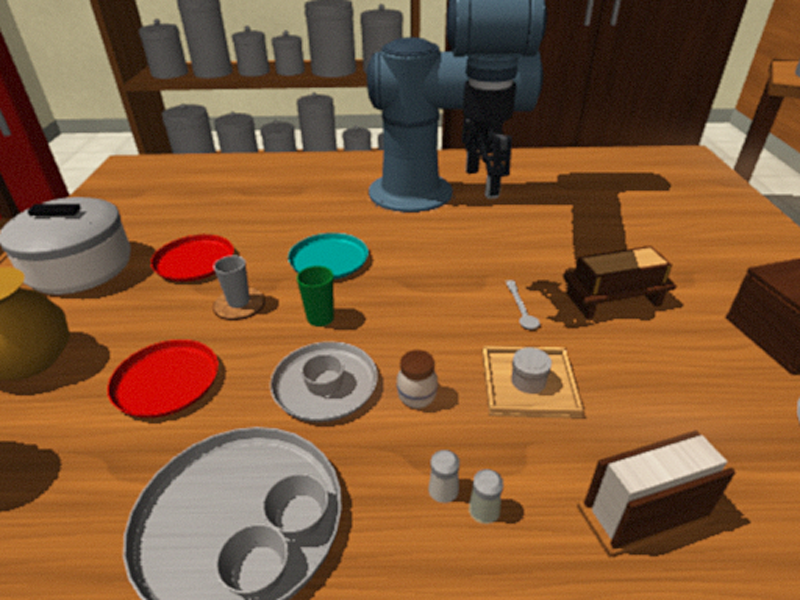

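Both views show everything upright in its place: tumbler (540,305), katori (456,213), dabba (314,211) and box (222,303) in the top view. The jar and the green tumbler have not moved, and each offset from its place's centre is about 1–2 mm, within measuring error.

```bash
python3 -c "
from rig import env
print(env.job_done())"
```

```text
the job is handed in; nothing more can be done
None
```

The job is handed in: the tumbler, katori, dabba and spice box all stand upright, measured within about 2 mm of their centres, the pickle jar and green tumbler did not move, and it took 37 s of robot time.

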